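# Load a label reel on the bench labeller and lock its bayonet cap

### The job

Load the bench labeller: stand the fresh reel of labels on the reel plate, round the spindle, then lock it with the black bayonet cap. Feel for the spindle's slots with light pressure, press the cap down against the sprung plate, twist it clockwise to the stop and let it rise into its locked rest; do not force anything, and leave the other things on the desk where they stand.

Things in the scene. Friction and masses are not known exactly. Their poses are not given: they have to be found in the camera images.
- labeller: Grey bench labeller, fixed: slab 225 x 185 mm, top 35 mm above the desk; rollers, blade and control box up to 101 mm high on its far and right sides, none nearer than 88 mm to the spindle axis. Origin on the desk under the upright spindle axis; x to its far side, z up. Do not load it or the cap with over 45 N.
- plate_top (a point): Centre of the sprung reel plate's top when unloaded, on the spindle axis, 48 mm above labeller's origin (this point stays there). Bright disc 100 mm across. The plate gives way at about 6 N and sinks 1 mm per further newton, 12 mm at most. With the reel on it the reel's top is 108 mm above the origin.
- spindle_rim (a point): Centre of the steel spindle's flat rim (34 mm across), 122 mm above labeller's origin. Three entry slots, 8.6 mm wide and 120 deg apart, run down through the rim from r = 9.7 mm outward. Their angle is NOT reported (this point has the labeller's axes): the brake holds the spindle (it slips at 0.35 N m) with one slot anywhere within 0.55 rad of the labeller's +x direction.
- spindle_groove (a point): On the spindle axis at the grooves' floor, 15 mm below the rim. From each entry slot a groove runs clockwise (seen from above) beneath a lip 8 mm thick; 0.85 rad on from the slot's middle is the middle of an 8.6 mm wide notch, 3.5 mm deep, in the lip's underside, where a lug rests once the spring lifts it; just beyond is the stop wall (a lug there is 0.97 rad from the slot's middle).
- reel_center (a point): Centre (half-way up) of the fresh reel of neck labels: an upright cream paper ring 66 mm across, 60 mm high, 0.15 to 0.3 kg, with an open cardboard core of 41 mm bore. It stands on the desk on its flat end; z up. (The plain white roll with the narrow hole is a till roll, not this.)
- cap_grip (a point): Middle of the grip bar of the black bayonet cap, on its axis, 48 mm above its underside; z up, x along the bar (48 mm long, 12 mm thick, from 30 to 66 mm above the underside). Ribbed hub 48 mm across and flange 66 mm across below. 0.08 to 0.15 kg. It stands on its flange on the desk. Locked and let go, this point is about 152.5 mm above labeller's origin.
- cap_lugs (a point): On the cap's axis, mid-height of its three inward lugs, 11 mm above the underside; axes as cap_grip. Lugs at +x and 120 deg to both sides, 5 mm wide, 4 mm high, in a smooth 37 mm bore (mouth 43, tapered 6 mm). Above labeller's origin this point is at 124 mm riding on the rim, 119 in the slots with flange on the reel, under 112 clear below the lip (about 13 N), 109 on the floor, 115.5 locked.
- till_roll: Bystander: white till roll, 58 mm across, 57 mm high; origin at the centre of its underside.
- tasting_glass: Bystander: stemmed tasting glass, 63 mm across, 155 mm high; origin under its foot.
- bottle_a: Bystander: dark wine bottle, 86 mm across, 297 mm high; origin at the centre of its underside.
- packing_tape: Bystander: roll of brown packing tape, 102 mm across, 48 mm high; origin at the centre of its underside.
- date_stamp: Bystander: self-inking stamp, 34 x 52 x 78 mm; origin at the centre of its underside.

How it is judged:
By the outcome, as a careful person would: the job done as asked, in the order asked, and still so for the second after the job is handed in, with the robot touching nothing.
It also fails if it takes over 72 s, if anything falls off the work surface, if the arm or the gripper's body presses on something with over 40 N, if the wrist force passes 120 N, or if a joint passes its speed limit or range.

### The arm

A 6-joint arm with a two-finger parallel gripper is mounted at the origin on a cart in front of the work surface, level with it; the furniture and walls round the work are solid. World frame = base frame: x ahead of the robot, y to its left, z up, the work surface at z = 0. Lengths are in m, angles in rad, forces in N, time in s.
With the tool pointing down it reaches from about 0.3 to 0.875 m from the base axis. Payload 6.4 kg.
Tool frame: the origin (TCP) lies at the very end of the fingers, on their centre line; the grasp point (between the pads) lies 19 mm behind it; x points along the fingers, y is the direction in which the jaws open and shut, and the axes are right-handed (so a half turn about x gives the same grasp; the last joint's range is limited). The gripper opens to 85 mm and grips with 20 to 120 N. Pads are 22 mm wide; open, the fingers measure 114 mm over their backs; the gripper's body (76 mm by 85 mm) begins 54 mm behind the grasp point. The pads swing forward as they close: fully open they stand 13 mm farther back than shut.
Start: joints at [1.11, 0.181, 1.607, -0, 1.354, -0.206], TCP at [0.145, 0.556, 0.231] pointing down, gripper open.
Joint ranges: [-2.99, 2.99], [-0.89, 2.07], [0.3, 2.58], [-1.14, 4.28], [0, 2.63], [-3.12, 3.12]. Speed limits (rad/s): [2.57, 2.57, 3.01, 3.14, 3.14, 3.14].

### API

Orientations are given as a unit quaternion [w, x, y, z].
In Python, from bench import status, optics, hand_in gives the robot as it stands. The module is installed in compiled form; this text tells all that it offers.
- The arm moves only by the shell command python3 -m jog 'ROWS'. ROWS is JSON, one flat list of numbers, 5 for each row, row after row: the shift along the tool's x, y, z in mm, then the turn about the tool's x in degrees, then the opening in per cent of the stroke, from 0 (shut) to 100 (fully open). In form: [tx, ty, tz, yaw, gripper, tx, ty, tz, yaw, gripper, ...]. A call has exactly 5 rows; each row is the pose to reach, as a shift and turn from the pose commanded when the call began, along the tool's axes at that moment; what a row does not reach only later rows make up. A row lasts 1/10 s, in which the tool goes at most 50 mm and 8.59 degrees, less where a joint would pass 70% of its speed; a pose out of reach is approached as far as the arm can. A call with a gripper value outside its range is refused whole. The fingers move at their own pace and stop on an object; the grip force is fixed at half the most. Time passes only in rows, so rows that repeat a pose let the fingers close, or fill a call up. It gives the time, the measured TCP pose, the force and the opening at its end, in the units of the state.
- status.get_obs(): the state, without advancing time (a new reading comes with each control period).
- optics.camera(name): name is "scene" or "top" or "wrist"; returns the picture (480x640x3 uint8, red, green, blue); there is no depth.
- optics.get_calibration(name): a dict with "vertical_fov" (degrees; the focal length in pixels is half the picture's height over the tangent of half this angle, whatever the lens; pixels are square), "cx", "cy" (the principal point, pixels), "k1" (the pictures are not rectified: a ray, as slopes to the right and down, at radius r is drawn at 1 + k1 r^2 times it, then the intrinsics apply), "extrinsics" (4x4, takes a point from camera to world coordinates). Camera axes: x right, y up, looking along -z (the intrinsics and any distortion apply to the point x, -y, -z); pixel columns grow to the right and rows downward; lengths in m; the calibration is good to about 2 mm. A picture is of the moment at which its call begins: read the wrist's pose just before it. get_calibration takes no time and is no camera call; for the wrist camera it gives the pose at the moment of the call.
- hand_in(): hands the job in, once; it reports no verdict.
The state is a dict: "time_s": time; "q": joint angles; "dq": joint speeds; "joint_efforts": joint torques, N m; "eef_pos": TCP position; "eef_rot": TCP orientation; "wrist_force": force on the tool from outside, world axes, zero at the start; "torque": the same for the moment, N m; "opening": opening from 0.0 (shut) to 1.0 (fully open).
Only numpy, scipy, OpenCV 4.12 (cv2) and the standard library are available. Lean on these libraries where they do the work, as an engineer would, in place of code of your own. Each camera call takes 0.05 s, during which the arm holds its last target. There are 200 camera calls.

## Working session

There is one attempt and no reset: what is moved stays moved. The work goes in short steps, Python scripts to look and compute and a shell command to move; the robot and the scene stay as the last step left them, time stands still between calls to the robot, and variables do not carry over. Pictures are saved under pics/ and viewed, on a budget of 10 in all, crops included, one or two more only if the job needs it, and the job is handed in when it is done.

```bash
mkdir -p pics
cat > h.py <<'E'
import numpy as np, cv2
from bench import status, optics
def snap(n,f):
    c=optics.get_calibration(n); im=optics.camera(n); cv2.imwrite(f'pics/{f}.png',im[:,:,::-1]); np.save(f'pics/{f}.npy',c,allow_pickle=True); return im,c
def load(f): return np.load(f'pics/{f}.npy',allow_pickle=True).item()
def ray(c,u,v):
    f=240/np.tan(np.radians(c['vertical_fov'])/2)
    K=np.array([[f,0,c['cx']],[0,f,c['cy']],[0,0,1.]])
    p=cv2.undistortPoints(np.array([[[u,v]]],float),K,np.array([c['k1'],0,0,0.]))[0,0]
    E=np.array(c['extrinsics']); return E[:3,3],E[:3,:3]@np.array([p[0],-p[1],-1])
def atz(c,u,v,z):
    o,d=ray(c,u,v); return o+d*(z-o[2])/d[2]
def proj(c,P):
    f=240/np.tan(np.radians(c['vertical_fov'])/2)
    E=np.array(c['extrinsics']); q=E[:3,:3].T@(np.array(P)-E[:3,3]); x,y=q[0]/-q[2],-q[1]/-q[2]
    s=1+c['k1']*(x*x+y*y); return np.array([f*x*s+c['cx'],f*y*s+c['cy']])
E
python3 - <<'E'
from h import *
import json
for n in('top','scene','wrist'):
    im,c=snap(n,n+'0'); print(n,c)
print(status.get_obs())
E
```

```text
top {'vertical_fov': 51.99523315008927, 'cx': 320.9219136676106, 'cy': 234.1533123003749, 'k1': -0.13858473986496347, 'extrinsics': array([[ 0.01807522,  0.97044793, -0.24063271,  0.24019824],
       [-0.99982759,  0.01652054, -0.00847674,  0.01825534],
       [-0.00425085,  0.24074444,  0.97057923,  1.22072684],
       [ 0.        ,  0.        ,  0.        ,  1.        ]])}
scene {'vertical_fov': 46.05882053767358, 'cx': 329.93406378530676, 'cy': 241.62570598580027, 'k1': -0.0924267271155747, 'extrinsics': array([[ 0.83125069,  0.3097317 , -0.46161518, -0.17497088],
       [-0.55580587,  0.44797863, -0.70028207, -0.96797136],
       [-0.01010582,  0.83867838,  0.54453324,  0.88828472],
       [ 0.        ,  0.        ,  0.        ,  1.        ]])}
wrist {'vertical_fov': 60.08203904087827, 'cx': 318.0066180512121, 'cy': 239.95038311002187, 'k1': -0.06039603400670269, 'extrinsics': array([[ 0.25144909, -0.93483343, -0.25071861,  0.08048924],
       [ 0.96786771,  0.24224126,  0.067463  ,  0.57202418],
       [-0.00233228, -0.25962596,  0.96570644,  0.37339791],
       [ 0.        ,  0.        ,  0.        ,  1.        ]])}
{'time_s': 0.15, 'q': array([ 1.10969943e+00,  1.81397726e-01,  1.60774181e+00,  1.06217169e-05,
        1.35380487e+00, -2.06312565e-01]), 'dq': array([-0.00193143, -0.00154074, -0.00260566, -0.00231095,  0.00186796,
        0.00158517]), 'joint_efforts': array([ 1.14878250e-03, -4.45262611e+01, -3.51693249e+01, -2.56209896e-04,
        5.77712024e-03, -6.11067071e-05]), 'eef_pos': array([0.14472247, 0.55606788, 0.23059338]), 'eef_rot': array([ 0.70121653,  0.08938685,  0.70153654, -0.09028755]), 'wrist_force': array([ 0.25220659, -0.07862815, -0.1561249 ]), 'torque': array([0.01401776, 0.03901777, 0.04720781]), 'opening': 1.0005388595962441}
```

View pics/top0.png

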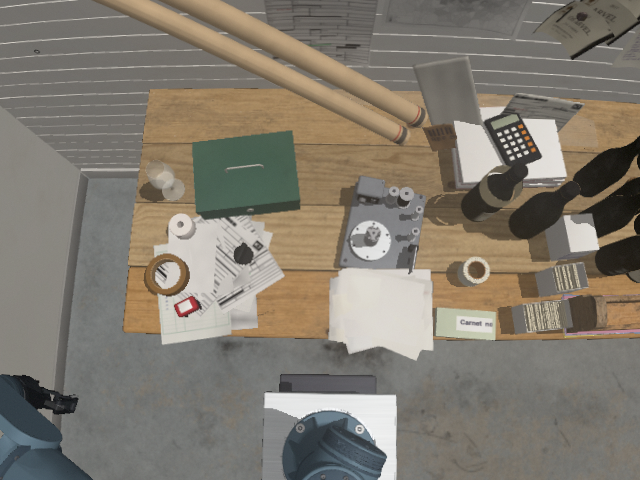

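View pics/scene0.png

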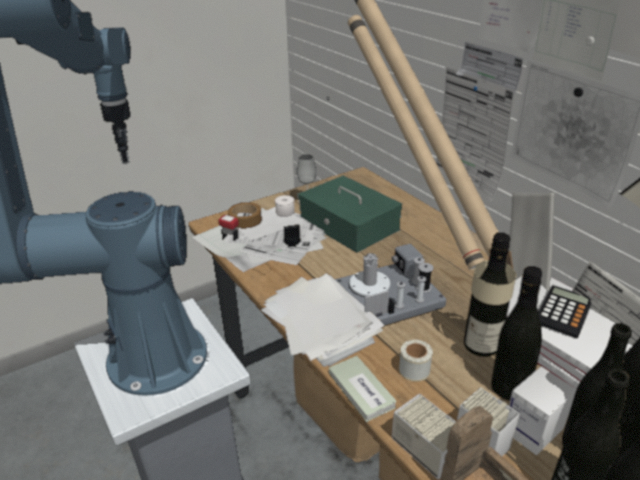

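The top view shows the reel at (475,270), the spindle at (372,235) and the cap at (243,254). The till roll is at (180,226), the stamp at (187,306), the tape at (166,274) and a bottle at (490,195). In the scene view the same cap is at (292,235), the spindle at (370,270) and the reel at (415,360). Next I'll enlarge these.

Run:
```python
from h import *
t=cv2.imread('pics/top0.png'); s=cv2.imread('pics/scene0.png')
def cr(im,u,v,w=33): return cv2.resize(im[v-w:v+w,u-w:u+w],(264,264),interpolation=cv2.INTER_CUBIC)
a=np.hstack([cr(t,475,270),cr(t,372,235),cr(t,243,254)]); b=np.hstack([cr(s,415,360),cr(s,370,270),cr(s,292,235)])
cv2.imwrite('pics/comp.png',np.vstack([a,b]))
c=load('top0')
print(atz(c,476,269,.06),atz(c,372,230,.122),atz(c,243,254,.03))
```

```text
[ 0.44748126 -0.3484631   0.06      ] [ 0.52448122 -0.08981974  0.122     ] [0.48143945 0.22088601 0.03      ]
```

View pics/comp.png

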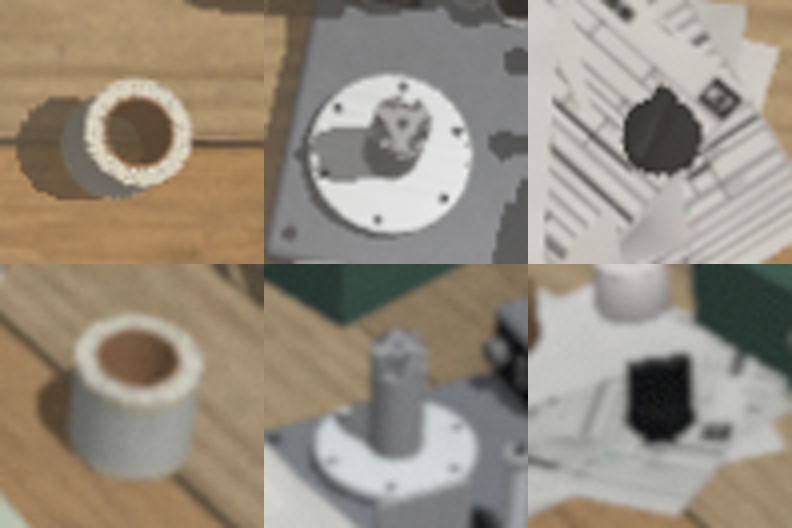

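```bash
cat >> h.py <<'E'
from scipy.spatial.transform import Rotation as R
def tool():
    o=status.get_obs(); w=o['eef_rot']; return np.array(o['eef_pos']),R.from_quat([w[1],w[2],w[3],w[0]]).as_matrix(),o
def shift(P,jaw=None,p=None,M=None):
    """mm in tool axes from pose to P; yaw deg to bring tool y to world azimuth jaw (rad, mod pi)"""
    if p is None: p,M,_=tool()
    s=M.T@(np.array(P)-p)*1000; a=None
    if jaw is not None:
        d=M.T@np.array([np.cos(jaw),np.sin(jaw),0]); a=np.degrees(np.arctan2(d[2],d[1])); a=(a+90)%180-90
    return s.round(1),a
def st():
    p,M,o=tool(); print('t',o['time_s'],'p',p.round(4),'jawaz',np.degrees(np.arctan2(M[1,1],M[0,1])).round(2),'x',M[:,0].round(4),'F',np.round(o['wrist_force'],1),'T',np.round(o['torque'],2),'op',round(o['opening'],3),'q6',np.round(o['q'],2))
E
python3 - <<'E'
from h import *
p,M,o=tool(); print(M.round(3)); c=load('wrist0'); print('cam in tool',(M.T@(c['extrinsics'][:3,3]-p)*1000).round(1),(M.T@c['extrinsics'][:3,:3]).round(3))
t=load('top0')
def tri(a,b):
    o1,d1=ray(load('top0'),*a);o2,d2=ray(load('scene0'),*b)
    d1/=np.linalg.norm(d1);d2/=np.linalg.norm(d2)
    x=np.linalg.lstsq(np.c_[d1,-d2],o2-o1,rcond=None)[0];return (o1+x[0]*d1).round(4),(o2+x[1]*d2).round(4)
print('reel',atz(t,476.75,270.25,.06),atz(load('scene0'),382+137/4,327+(360-264)/4,.06))
print('rim',atz(t,373.7,232.3,.122),atz(load('scene0'),337+(399-264)/4,237+(345-264)/4,.122))
print('plate',atz(t,370.5,240.5,.048),atz(load('scene0'),337+(395-264)/4,237+(450-264)/4,.048))
print('cap',atz(t,243.5,254,.03))
print('bottle base-ish',atz(t,480,205,.15),'top',atz(t,517,170,.297))
E
```

```text
[[-0.001  0.252  0.968]
 [-0.001  0.968 -0.252]
 [-1.    -0.001 -0.   ]]
cam in tool [-142.8   -0.9  -66.2] [[ 0.001  0.26  -0.966]
 [ 1.    -0.001  0.001]
 [-0.001 -0.966 -0.26 ]]
reel [ 0.44443229 -0.35016818  0.06      ] [ 0.44269922 -0.35209373  0.06      ]
rim [ 0.51907367 -0.09370911  0.122     ] [ 0.51674467 -0.09494398  0.122     ]
plate [ 0.51699939 -0.09323271  0.048     ] [ 0.51287486 -0.09963318  0.048     ]
cap [0.48146321 0.21963723 0.03      ]
bottle base-ish [ 0.58122164 -0.33823544  0.15      ] top [ 0.61147659 -0.37297153  0.297     ]
```

```bash
python3 -m jog '[0,-24,41,0,100, 0,-48,82,0,100, 0,-72,123,0,100, 0,-96,164,0,100, 0,-120,205,0,100]'; python3 -m jog '[10,-24,41,0,100, 20,-48,82,0,100, 30,-72,123,0,100, 40,-96,164,0,100, 50,-120,206,0,100]'; python3 -m jog '[0,0,0,0,100, 0,0,0,0,100, 0,0,0,0,100, 0,0,0,0,100, 0,0,0,0,100]'
python3 - <<'E'
from h import *
st(); im,c=snap('wrist','w1'); print(proj(c,[.481,.22,.066]))
E
```

```text
time_s: 0.65
eef_pos: [0.3139, 0.3871, 0.2312]
eef_rot: [0.701, 0.09, 0.701, -0.09]
wrist_force: [1.1, 0.8, 0.6]
opening: 1.001
time_s: 1.15
eef_pos: [0.4831, 0.219, 0.1808]
eef_rot: [0.701, 0.09, 0.701, -0.09]
wrist_force: [-0.4, 0.8, 0.5]
opening: 1.001
time_s: 1.65
eef_pos: [0.4815, 0.2218, 0.1817]
eef_rot: [0.702, 0.089, 0.701, -0.089]
wrist_force: [-0.5, 0.5, 0.6]
opening: 0.998
t 1.65 p [0.4815 0.2218 0.1817] jawaz 75.52 x [ 6.e-04  2.e-04 -1.e+00] F [-0.5  0.5  0.6] T [-0.04 -0.   -0.01] op 0.998 q6 [ 0.21  0.13  1.77  0.    1.24 -1.11]
[316.73806066 234.72816746]
```

View pics/w1.png

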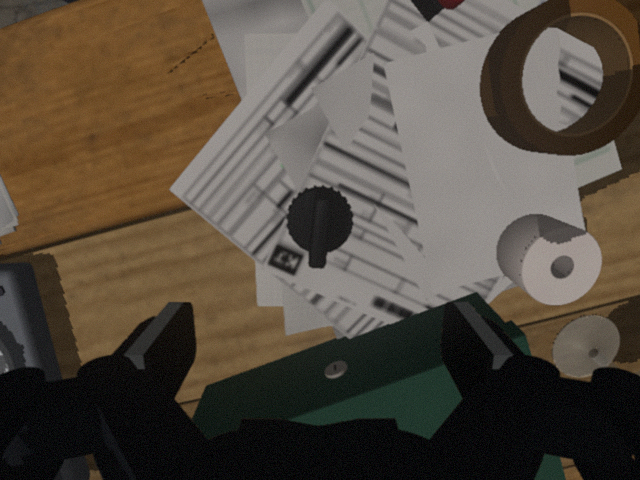

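The wrist view shows the cap at (320,220), its bar running from about (318,195) to (317,267). I'll move over the spindle and enlarge both in one picture.

```bash
python3 -m jog '[-35,-40,15,0,100, -70,-80,30,0,100, -70,-125,46,0,100, -70,-170,63,0,100, -70,-215,80,0,100]'; python3 -m jog '[0,-40,16,0,100, 0,-83,34,0,100, 0,-83,34,0,100, 0,-83,34,0,100, 0,-83,34,0,100]'
python3 - <<'E'
from h import *
st(); im,c=snap('wrist','w2'); u,v=proj(c,[.5175,-.0945,.122]); print(u,v)
u,v=int(u),int(v); a=cv2.imread('pics/w1.png')[170:280,265:375]; b=cv2.imread('pics/w2.png')[v-60:v+60,u-60:u+60]; print('crop2 origin',u-60,v-60)
a=(255*(a/255.)**.45).astype('uint8'); 
cv2.imwrite('pics/c2.png',np.hstack([cv2.resize(a,(400,400),interpolation=2),cv2.resize(b,(400,400),interpolation=2)]))
E
```

```text
time_s: 2.2
eef_pos: [0.5053, -0.0063, 0.2524]
eef_rot: [0.702, 0.089, 0.701, -0.089]
wrist_force: [0.6, -0.3, -0.4]
opening: 1.004
time_s: 2.7
eef_pos: [0.5169, -0.0928, 0.2512]
eef_rot: [0.701, 0.09, 0.702, -0.089]
wrist_force: [0.0, 0.0, 0.4]
opening: 1.001
t 2.7 p [ 0.5169 -0.0928  0.2512] jawaz 75.47 x [-3.e-04  6.e-04 -1.e+00] F [0.  0.  0.4] T [-0.02 -0.05  0.02] op 1.001 q6 [-0.4   0.05  1.71  0.    1.38 -1.72]
317.2323715696313 231.33745107356052
crop2 origin 257 171
```

View pics/c2.png

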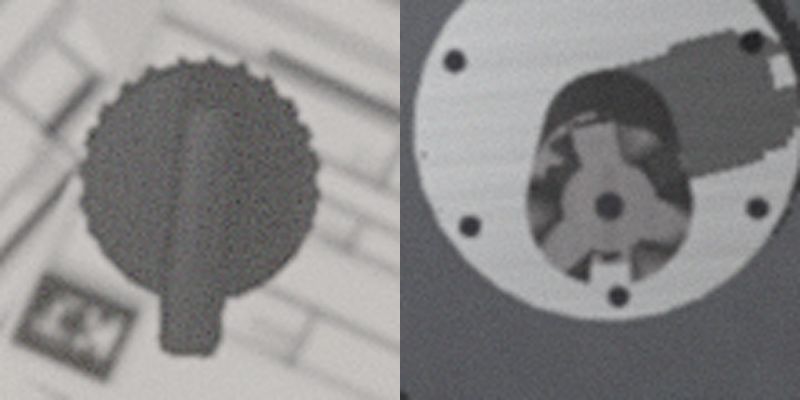

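Left crop: the cap's hub centre is at full-image (320,219.5) and the bar end at (317.3,267.6). Right crop: the rim centre is at (320,232.5). An open slot points straight down in the image, with the bright plate visible through it.

Run:
```python
from h import *
c=load('w1'); h=atz(c,319.8,219.5,.03); e=atz(c,317.3,267.6,.066); n=atz(c,321.5,199,.066)
print('hub',h,'end',e,'near',n,'mid',(e+n)/2,'dist',np.linalg.norm((e-h)[:2]),'az',np.degrees(np.arctan2(*(e-h)[1::-1])),np.degrees(np.arctan2(*(e-n)[1::-1])),np.linalg.norm(e-n))
c=load('w2'); r=atz(c,320,232.5,.122); s=atz(c,257+211/3.333,171+270/3.333,.122); print('rim',r,'slot az',np.degrees(np.arctan2(*(s-r)[1::-1])))
pl=atz(c,257+(212)/3.333,171+137/3.333,.048); print('plate guess',pl)
for P in [r]:
  print(proj(load('top0'),r),proj(load('scene0'),r))
# fit plate disc
im=cv2.imread('pics/w2.png',0); m=(im>170).astype('uint8'); 
k,l,s_,ce=cv2.connectedComponentsWithStats(m); i=1+np.argmax(s_[1:,4]); print(s_[i])
cn=max(cv2.findContours((l==i).astype('uint8'),0,1)[0],key=cv2.contourArea); hull=cv2.convexHull(cn)[:,0]
W=np.array([atz(c,*q,.048)[:2] for q in hull]); A=np.c_[2*W,np.ones(len(W))]; x=np.linalg.lstsq(A,(W**2).sum(1),rcond=None)[0]; print('plate fit',x[:2],np.sqrt(x[2]+x[0]**2+x[1]**2))
print('reel shift',shift([.444,-.351,.2]))
```

```text
hub [0.4794115  0.22257855 0.03      ] end [0.5026825  0.21477847 0.066     ] near [0.45928933 0.22870262 0.066     ] mid [0.48098592 0.22174054 0.066     ] dist 0.024543442962376382 az -18.530357240369863 -17.790579541037264 0.045572460927134316
rim [ 0.51875133 -0.09289185  0.122     ] slot az -13.549852094952149
plate guess [ 0.51957639 -0.0922407   0.048     ]
[373.34738629 232.42970613] [370.89907966 256.57878165]
[ 262  153   99  113 4180]
plate fit [ 0.5180119  -0.09418566] 0.04813618796969571
reel shift (array([  51.2, -268.5,   -6. ]), None)
```

```bash
python3 -m jog '[0,-45,-1,0,100, 5,-90,-2,0,100, 10,-135,-3,0,100, 15,-180,-4,0,100, 25,-225,-5,0,100]'; python3 -m jog '[15,-40,-1,0,100, 27,-44,-1,0,100, 27,-44,-1,0,100, 27,-44,-1,0,100, 27,-44,-1,0,100]'
python3 - <<'E'
from h import *
st(); im,c=snap('wrist','w3'); u,v=proj(c,[.444,-.351,.06]); print(u,v); u,v=int(u),int(v); print(u-80,v-80)
cv2.imwrite('pics/c3.png',cv2.resize(cv2.imread('pics/w3.png')[v-80:v+80,u-80:u+80],(480,480),interpolation=2))
E
```

```text
time_s: 3.25
eef_pos: [0.4561, -0.3108, 0.2271]
eef_rot: [0.702, 0.088, 0.701, -0.089]
wrist_force: [0.2, -0.3, -0.2]
opening: 0.996
time_s: 3.75
eef_pos: [0.4447, -0.3514, 0.2002]
eef_rot: [0.702, 0.089, 0.701, -0.089]
wrist_force: [1.1, 0.1, -0.6]
opening: 0.999
t 3.75 p [ 0.4447 -0.3514  0.2002] jawaz 75.55 x [ 9.e-04 -6.e-04 -1.e+00] F [ 1.1  0.1 -0.6] T [ 0.   -0.01  0.  ] op 0.999 q6 [-0.88  0.19  1.66  0.    1.29 -2.2 ]
319.9518477610666 224.96320811233602
239 144
```

View pics/c3.png

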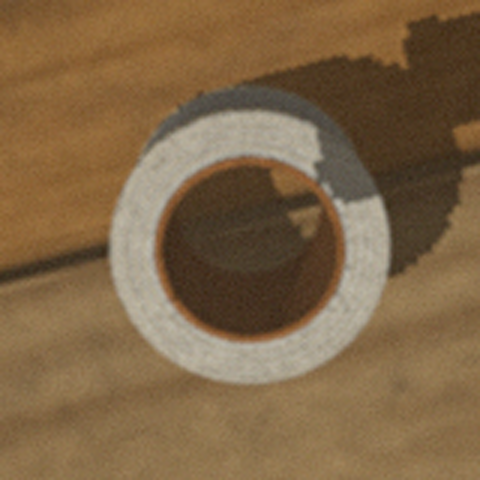

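The crop shows the reel's top ring centred at (250,248), which is (322.3,226.7) in the full image, and the core is open.

Run:
```python
from h import *
c=load('w3'); r=atz(c,322.2,226.7,.06); print(r, np.linalg.norm(atz(c,239+109/3,226.7,.06)-atz(c,239+391/3,226.7,.06))); print(shift([r[0],r[1],.025]))
```

```text
[ 0.44560085 -0.34978414  0.06      ] 0.06589115538982548
(array([175.3,   2.2,   0.2]), None)
```

```bash
python3 -m jog '[40,2,0,0,100, 80,2,0,0,100, 115,2,0,0,100, 145,2,0,0,100, 165,2,0,0,100]'; python3 -m jog '[10,0,0,0,100, 10,0,0,0,100, 10,0,0,0,70, 10,0,0,0,60, 10,0,0,0,60]';  python3 -m jog '[0,0,0,0,60, 0,0,0,0,60, -5,0,0,0,60, -15,0,0,0,60, -30,0,0,0,60]'
python3 -c "
from h import *
st(); print(shift([.5185,-.0933,.19]))"
```

```text
time_s: 4.3
eef_pos: [0.4441, -0.3493, 0.0327]
eef_rot: [0.701, 0.09, 0.702, -0.089]
wrist_force: [-0.3, -0.6, -0.1]
opening: 0.999
time_s: 4.8
eef_pos: [0.4454, -0.3521, 0.0265]
eef_rot: [0.702, 0.089, 0.7, -0.091]
wrist_force: [1.3, 1.2, 6.9]
opening: 0.769
time_s: 5.3
eef_pos: [0.4434, -0.3504, 0.0546]
eef_rot: [0.701, 0.09, 0.702, -0.089]
wrist_force: [0.3, -0.6, -1.6]
opening: 0.765
t 5.3 p [ 0.4434 -0.3504  0.0546] jawaz 75.4 x [-0.0012  0.0013 -1.    ] F [ 0.3 -0.6 -1.6] T [-0.01  0.03 -0.04] op 0.765 q6 [-0.88  0.38  1.75 -0.    1.01 -2.19]
(array([-135.2,  267.9,    7.6]), None)
```

```bash
python3 -m jog '[-40,0,0,0,60, -80,15,0,0,60, -115,50,2,0,60, -135,92,3,0,60, -135,137,4,0,60]'; python3 -m jog '[0,45,2,0,60, 0,90,3,0,60, 0,120,4,0,60, 0,131,4,0,60, 0,131,4,0,60]'
python3 - <<'E'
from h import *
st(); im,c=snap('wrist','w4'); snap('top','t4'); snap('scene','s4'); st()
print('reel top exp',proj(c,[.5185,-.0933,.225]),proj(load('t4'),[.5185,-.0933,.225]),proj(load('s4'),[.5185,-.0933,.19]))
a=cv2.imread('pics/w4.png')[120:420,170:470]; u,v=map(int,proj(load('s4'),[.5185,-.0933,.16])); b=cv2.imread('pics/s4.png')[v-50:v+50,u-50:u+50]
cv2.imwrite('pics/c4.png',np.hstack([cv2.resize(a,(400,400)),cv2.resize(b,(400,400),interpolation=2)])); print(u-50,v-50)
E
```

```text
time_s: 5.8
eef_pos: [0.4846, -0.2202, 0.1948]
eef_rot: [0.704, 0.089, 0.699, -0.092]
wrist_force: [1.1, -0.2, -2.3]
opening: 0.776
time_s: 6.3
eef_pos: [0.5195, -0.0925, 0.1902]
eef_rot: [0.702, 0.089, 0.701, -0.089]
wrist_force: [-0.8, -0.7, -1.9]
opening: 0.772
t 6.3 p [ 0.5195 -0.0925  0.1902] jawaz 75.55 x [ 8.e-04 -5.e-04 -1.e+00] F [-0.8 -0.7 -1.9] T [-0.04  0.01  0.  ] op 0.772 q6 [-0.4   0.12  1.77 -0.    1.26 -1.72]
t 6.45 p [ 0.5191 -0.0949  0.1896] jawaz 75.35 x [ 2.e-04 -7.e-04 -1.e+00] F [-0.   0.7 -3.2] T [ 0.   -0.03 -0.04] op 0.765 q6 [-0.41  0.12  1.77 -0.    1.26 -1.72]
reel top exp [317.75879612 359.35690948] [378.38613437 220.58694825] [371.78018258 232.60478736]
321 193
```

View pics/c4.png

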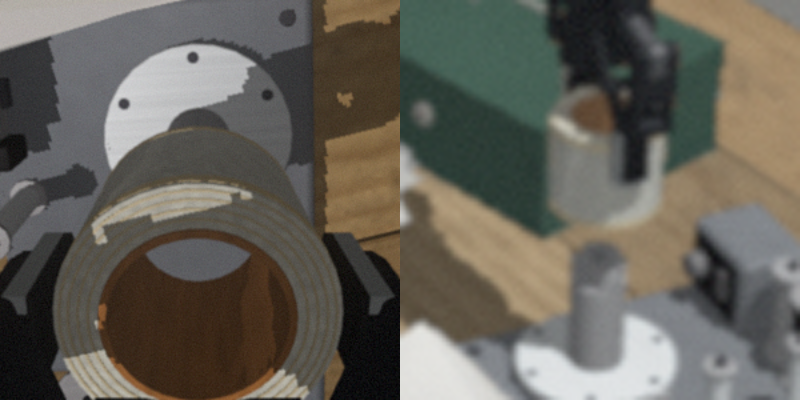

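Held reel: its axis is at wrist column 318.5 (expected 317.8), and about 1 mm off in depth. The scene view agrees with the spindle axis within about 1.5 mm. Lowering.

```bash
python3 -m jog '[25,0,0,0,60, 40,0,0,0,60, 50,0,0,0,60, 60,0,0,0,60, 65,0,0,0,60]'; python3 -m jog '[12,0,0,0,60, 24,0,0,0,60, 34,0,0,0,60, 42,0,0,0,60, 46,0,0,0,60]'
```

```text
time_s: 6.95
eef_pos: [0.519, -0.0943, 0.1235]
eef_rot: [0.701, 0.09, 0.702, -0.09]
wrist_force: [-0.1, -0.5, -3.0]
opening: 0.77
time_s: 7.45
eef_pos: [0.5188, -0.0933, 0.0771]
eef_rot: [0.701, 0.09, 0.702, -0.09]
wrist_force: [0.0, 0.6, -2.1]
opening: 0.771
```

```bash
python3 -m jog '[1,0,0,0,60, 2,0,0,0,60, 3,0,0,0,60, 4,0,0,0,60, 5,0,0,0,60]'; python3 -m jog '[1,0,0,0,60, 1,0,0,0,60, 1,0,0,0,60, 1,0,0,0,60, 1,0,0,0,60]'
```

```text
time_s: 7.95
eef_pos: [0.5197, -0.0938, 0.0739]
eef_rot: [0.702, 0.09, 0.701, -0.09]
wrist_force: [-2.3, 1.0, 3.6]
opening: 0.767
time_s: 8.45
eef_pos: [0.5196, -0.0938, 0.0726]
eef_rot: [0.702, 0.09, 0.701, -0.09]
wrist_force: [-0.6, 0.9, 4.2]
opening: 0.77
```

```bash
python3 -m jog '[-1,0,0,0,77, -1,0,0,0,100, -1,0,0,0,100, -1,0,0,0,100, -1,0,0,0,100]'; python3 -m jog '[-20,0,0,0,100, -50,0,0,0,100, -90,0,0,0,100, -135,0,0,0,100, -170,0,0,0,100]'
python3 - <<'E'
from h import *
st(); im,c=snap('wrist','w5'); print(proj(c,[.5185,-.0933,.122]),proj(c,[.5185,-.0933,.108]))
u,v=map(int,proj(c,[.5185,-.0933,.108]));print(u-90,v-90)
cv2.imwrite('pics/c5.png',cv2.resize(cv2.imread('pics/w5.png')[v-90:v+90,u-90:u+90],(540,540),interpolation=2))
print(shift([.480,.222,.2],np.radians(72)))
E
```

```text
time_s: 8.95
eef_pos: [0.5191, -0.0936, 0.073]
eef_rot: [0.701, 0.09, 0.702, -0.09]
wrist_force: [0.5, -0.0, -0.3]
opening: 1.003
time_s: 9.45
eef_pos: [0.5196, -0.0938, 0.2459]
eef_rot: [0.702, 0.09, 0.701, -0.09]
wrist_force: [0.4, -0.3, -0.4]
opening: 1.002
t 9.45 p [ 0.5196 -0.0938  0.2459] jawaz 75.4 x [ 1.8e-03 -8.0e-04 -1.0e+00] F [ 0.4 -0.3 -0.4] T [-0.03 -0.03 -0.02] op 1.002 q6 [-0.4   0.06  1.71  0.    1.37 -1.72]
[319.90208734 229.63084949] [319.83432687 224.83379174]
229 134
(array([  50.3,  296. , -121.4]), np.float64(3.414372634867277))
```

View pics/c5.png

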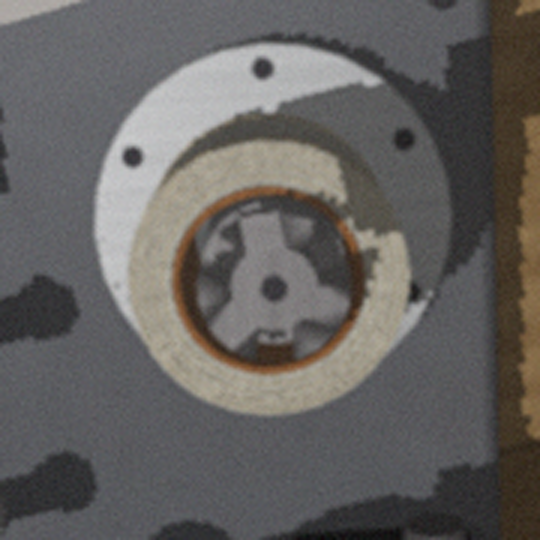

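The reel stands on the plate round the spindle, centre at crop (270,277), with the rim at (275,288). The slot again points straight down in the image, world azimuth about -14.6°. Now the cap.

```bash
python3 -m jog '[0,40,-16,0,100, 0,85,-35,0,100, 10,130,-53,0,100, 20,175,-72,1,100, 30,220,-90,2,100]'; python3 -m jog '[20,40,-16,1,60, 40,76,-31,1.4,60, 70,76,-31,1.4,60, 90,76,-31,1.4,60, 90,76,-31,1.4,60]'
python3 -c "
from h import *
st(); im,c=snap('wrist','w6'); print(shift([.480,.222,.034],np.radians(72)));print(proj(c,[.48,.222,.03]))
cv2.imwrite('pics/c6.png',(255*(cv2.imread('pics/w6.png')/255.)**.45).astype('uint8'))"
```

```text
time_s: 10.0
eef_pos: [0.487, 0.1437, 0.2128]
eef_rot: [0.7, 0.103, 0.699, -0.102]
wrist_force: [0.6, 0.7, -0.9]
opening: 0.993
time_s: 10.5
eef_pos: [0.4768, 0.2235, 0.1198]
eef_rot: [0.696, 0.109, 0.701, -0.111]
wrist_force: [0.3, -0.1, 0.5]
opening: 0.6
t 10.5 p [0.4768 0.2235 0.1198] jawaz 72.06 x [-0.0066 -0.0015 -1.    ] F [ 0.3 -0.1  0.5] T [-0.03 -0.01 -0.01] op 0.6 q6 [ 0.21  0.21  1.82 -0.    1.12 -1.04]
(array([87.8, -0.7,  2.4]), np.float64(0.019343048287723263))
[319.63185238 252.44508041]
```

View pics/c6.png

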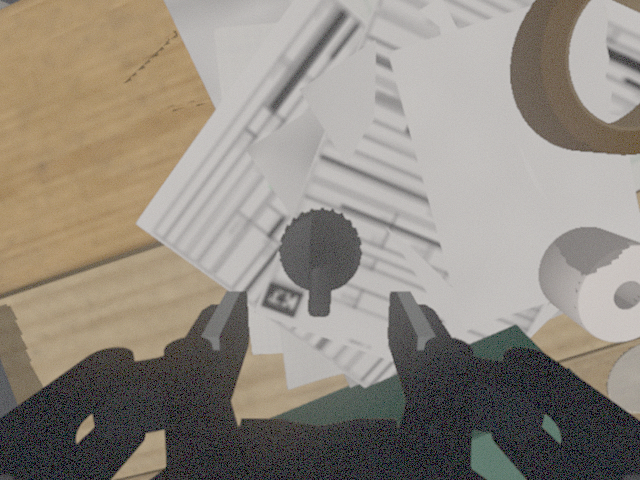

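Bar is vertical in the image, from the hub centre (320,251) to its end at (319,315), and midway between the fingers (247 and 390). Descending to grip.

```bash
python3 -m jog '[30,0,1,0,60, 55,0,1,0,60, 72,0,1,0,60, 82,0,1,0,60, 86,0,1,0,60]'; python3 -m jog '[0,0,0,0,60, 0,0,0,0,40, 0,0,0,0,20, 0,0,0,0,8, 0,0,0,0,5]'; python3 -m jog '[0,0,0,0,5, 0,0,0,0,5, 0,0,0,0,5, 0,0,0,0,5, 0,0,0,0,5]'
```

```text
time_s: 11.05
eef_pos: [0.4811, 0.2231, 0.0375]
eef_rot: [0.699, 0.111, 0.698, -0.111]
wrist_force: [-0.1, -0.1, -0.3]
opening: 0.6
time_s: 11.55
eef_pos: [0.4814, 0.2235, 0.0383]
eef_rot: [0.699, 0.111, 0.698, -0.11]
wrist_force: [0.5, -0.3, 4.5]
opening: 0.127
time_s: 12.05
eef_pos: [0.4814, 0.2235, 0.0383]
eef_rot: [0.699, 0.111, 0.698, -0.11]
wrist_force: [-1.3, -0.5, 6.3]
opening: 0.127
```

```bash
python3 -m jog '[-10,0,0,0,5, -40,0,0,0,5, -80,0,0,0,5, -120,0,0,0,5, -155,0,0,0,5]'
python3 - <<'E'
from h import *
st()
# camera in tool (from start): offset and rotation
C=np.array([-142.8,-.9,-66.2]); M=np.array([[0.001,0.26,-.966],[1,-.001,.001],[-.001,-.966,-.26]])
def rel(f,u,v,dx):
    c=load(f); E=np.array(c['extrinsics']); d=E[:3,:3].T@ray(c,u,v)[1]; d=M@d; return C+d*(dx-C[0])/d[0]
print('cap in tool w6',rel('w6',320,251,90.5),'bar end', rel('w6',319,315,54))
print('rim in tool w5',rel('w5',320.7,230,124.5), 'w2',rel('w2',320,232.5,129.5))
print(shift([.5187,-.093,.215]))
E
```

```text
time_s: 12.55
eef_pos: [0.4804, 0.2233, 0.1946]
eef_rot: [0.699, 0.111, 0.698, -0.111]
wrist_force: [0.5, -0.3, -1.4]
opening: 0.129
t 12.55 p [0.4804 0.2233 0.1946] jawaz 72.01 x [ 5.e-04  1.e-04 -1.e+00] F [ 0.5 -0.3 -1.4] T [ 0.04 -0.05  0.01] op 0.129 q6 [ 0.21  0.12  1.76  0.    1.27 -1.05]
cap in tool w6 [9.05000000e+01 3.16855938e-02 3.30147589e+00] bar end [54.         -0.5616919  26.97226237]
rim in tool w5 [124.5          0.60284713  -1.08749597] w2 [129.5          0.16191047   1.87068027]
(array([ -20.5, -289. ,  134.2]), None)
```

```bash
python3 -m jog '[-5,-42,19,0,5, -5,-84,38,0,5, -5,-126,57,0,5, -5,-168,76,0,5, -5,-210,95,0,5]'; python3 -m jog '[0,-40,18,-1,5, 0,-79,36,-3,5, 0,-79,36,-3.4,5, 0,-79,36,-3.4,5, 0,-79,36,-3.4,5]'
python3 - <<'E'
from h import *
st(); im,c=snap('wrist','w7'); snap('scene','s7'); st(); 
print(proj(load('s7'),[.5185,-.093,.122]),proj(load('s7'),[.5185,-.093,.18]))
u,v=map(int,proj(load('s7'),[.5185,-.093,.14])); print(u-50,v-50)
b=cv2.imread('pics/s7.png')[v-50:v+50,u-50:u+50]; b=(255*(b/255.)**.6).astype('uint8')
a=(255*(cv2.imread('pics/w7.png')[120:480,140:500]/255.)**.5).astype('uint8')
cv2.imwrite('pics/c7.png',np.hstack([cv2.resize(a,(400,400)),cv2.resize(b,(400,400),interpolation=2)]))
E
```

```text
time_s: 13.05
eef_pos: [0.5056, -0.0073, 0.1977]
eef_rot: [0.698, 0.111, 0.698, -0.11]
wrist_force: [0.7, 0.5, -1.1]
opening: 0.127
time_s: 13.55
eef_pos: [0.5155, -0.091, 0.1972]
eef_rot: [0.701, 0.09, 0.702, -0.09]
wrist_force: [-0.8, -0.2, -1.5]
opening: 0.13
t 13.55 p [ 0.5155 -0.091   0.1972] jawaz 75.41 x [-7.e-04  8.e-04 -1.e+00] F [-0.8 -0.2 -1.5] T [ 0.01 -0.01 -0.03] op 0.13 q6 [-0.4   0.1   1.77  0.    1.27 -1.72]
t 13.65 p [ 0.5156 -0.0906  0.1973] jawaz 75.49 x [-3.e-04  4.e-04 -1.e+00] F [ 0.9 -0.3 -0.8] T [-0.02  0.04 -0.  ] op 0.132 q6 [-0.4   0.1   1.77  0.    1.27 -1.72]
[370.84273879 256.63370304] [371.57342004 236.17519537]
321 200
```

View pics/c7.png

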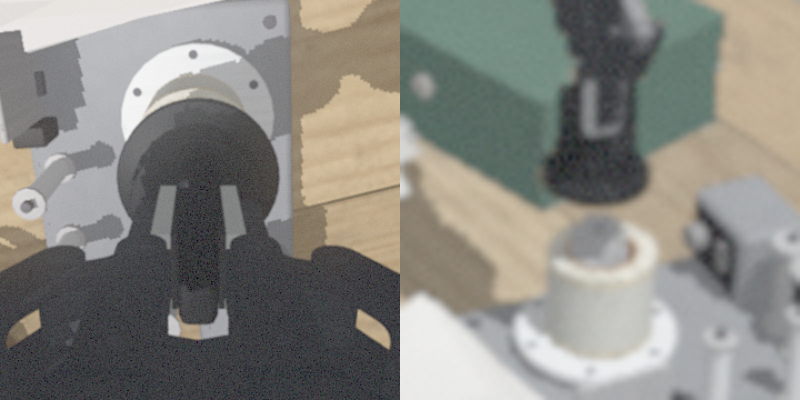

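Run:
```python
from h import *
C=np.array([-142.8,-.9,-66.2]); M=np.array([[0.001,0.26,-.966],[1,-.001,.001],[-.001,-.966,-.26]])
def rel(f,u,v,dx):
    c=load(f); E=np.array(c['extrinsics']); d=E[:3,:3].T@ray(c,u,v)[1]; d=M@d; return C+d*(dx-C[0])/d[0]
for dx in(30,34,38): print(dx,rel('w7',319,120+98*.9,dx).round(1),rel('w7',140+118*.9,275,dx).round(1),rel('w7',140+280*.9,275,dx).round(1))
c=load('s7'); print('scene flange',atz(c,321+(545+648-800)/8,200+172/4,.161), 'reel', atz(c,321+(549+660-800)/8,200+250/4,.108),'sp',atz(c,321+198/4,200+242/4,.122))
print('wrist rim(w5)',atz(load('w5'),320.7,230,.122),'plate etc')
```

```text
30 [ 30.   -0.7 -33.6] [ 30.  -32.8  -3.6] [30.  31.6 -3.7]
34 [ 34.   -0.7 -32.8] [ 34.  -33.6  -2.1] [34.  32.4 -2.2]
38 [ 38.   -0.7 -32.1] [ 38.  -34.3  -0.7] [38.  33.1 -0.8]
scene flange [ 0.51612324 -0.09143828  0.161     ] reel [ 0.51865925 -0.09855589  0.108     ] sp [ 0.50804638 -0.10541531  0.122     ]
wrist rim(w5) [ 0.51887592 -0.09285199  0.122     ] plate etc
```

```bash
python3 -m jog '[0,-1.8,1.5,0,5, 10,-1.8,1.5,0,5, 20,-1.8,1.5,0,5, 28,-1.8,1.5,0,5, 34,-1.8,1.5,0,5]'; python3 -m jog '[1.5,0,0,0,5, 3,0,0,0,5, 4.5,0,0,0,5, 6,0,0,0,5, 6,0,0,0,5]'; python3 -m jog '[1,0,0,0,5, 2,0,0,0,5, 3,0,0,0,5, 3,0,0,0,5, 3,0,0,0,5]'
```

```text
time_s: 14.15
eef_pos: [0.5162, -0.0938, 0.1618]
eef_rot: [0.701, 0.09, 0.702, -0.09]
wrist_force: [-0.2, 1.0, -2.0]
opening: 0.123
time_s: 14.65
eef_pos: [0.5169, -0.0942, 0.1573]
eef_rot: [0.701, 0.09, 0.701, -0.09]
wrist_force: [0.8, -1.4, -1.4]
opening: 0.128
time_s: 15.15
eef_pos: [0.517, -0.0941, 0.1543]
eef_rot: [0.701, 0.09, 0.701, -0.09]
wrist_force: [0.8, 0.9, -1.1]
opening: 0.131
```

```bash
python3 -m jog '[1,0,0,0,5, 1,0,0,0,5, 2,0,0,0,5, 2,0,0,0,5, 2,0,0,0,5]'; python3 -m jog '[1,0,0,0,5, 1,0,0,0,5, 1,0,0,0,5, 1,0,0,0,5, 1,0,0,0,5]'
```

```text
time_s: 15.65
eef_pos: [0.517, -0.094, 0.1523]
eef_rot: [0.701, 0.09, 0.701, -0.09]
wrist_force: [1.7, 2.0, -1.5]
opening: 0.129
time_s: 16.15
eef_pos: [0.517, -0.094, 0.1513]
eef_rot: [0.701, 0.09, 0.701, -0.09]
wrist_force: [3.2, 2.7, -1.3]
opening: 0.126
```

```bash
python3 -m jog '[0,0.5,0.4,0,5, 0,0.5,0.4,0,5, 0.5,0.5,0.4,0,5, 1,0.5,0.4,0,5, 1,0.5,0.4,0,5]'; python3 -m jog '[1,0,0,0,5, 1,0,0,0,5, 1,0,0,0,5, 1,0,0,0,5, 1,0,0,0,5]'
```

```text
time_s: 16.65
eef_pos: [0.5172, -0.0938, 0.1501]
eef_rot: [0.701, 0.09, 0.702, -0.09]
wrist_force: [0.8, 1.5, -1.9]
opening: 0.13
time_s: 17.15
eef_pos: [0.5173, -0.0938, 0.1493]
eef_rot: [0.701, 0.09, 0.701, -0.09]
wrist_force: [1.2, 1.4, -1.3]
opening: 0.129
```

```bash
python3 -m jog '[1,0,0,0,5, 1,0,0,0,5, 1,0,0,0,5, 1,0,0,0,5, 1,0,0,0,5]'; python3 -m jog '[1,0.2,0,0,5, 1,0.2,0,0,5, 1,0.2,0,0,5, 1,0.2,0,0,5, 1,0.2,0,0,5]'
```

```text
time_s: 17.65
eef_pos: [0.5174, -0.0937, 0.1482]
eef_rot: [0.701, 0.09, 0.701, -0.09]
wrist_force: [0.6, 1.7, -1.2]
opening: 0.128
time_s: 18.15
eef_pos: [0.5175, -0.0936, 0.1473]
eef_rot: [0.701, 0.09, 0.701, -0.09]
wrist_force: [-0.7, 0.9, -1.6]
opening: 0.129
```

```bash
python3 -m jog '[1,0,0,0,5, 1,0,0,0,5, 1,0,0,0,5, 1,0,0,0,5, 1,0,0,0,5]'; python3 -m jog '[1,0,0,0,5, 1,0,0,0,5, 1,0,0,0,5, 1,0,0,0,5, 1,0,0,0,5]';python3 -m jog '[1,0,0,0,5, 1,0,0,0,5, 1,0,0,0,5, 1,0,0,0,5, 1,0,0,0,5]'
```

```text
time_s: 18.65
eef_pos: [0.5175, -0.0936, 0.1463]
eef_rot: [0.701, 0.09, 0.701, -0.09]
wrist_force: [0.3, 0.8, -1.1]
opening: 0.129
time_s: 19.15
eef_pos: [0.5176, -0.0936, 0.1455]
eef_rot: [0.702, 0.09, 0.701, -0.09]
wrist_force: [0.3, 1.3, 1.7]
opening: 0.135
time_s: 19.65
eef_pos: [0.5176, -0.0936, 0.1444]
eef_rot: [0.701, 0.09, 0.701, -0.09]
wrist_force: [0.4, -0.1, 3.2]
opening: 0.128
```

Flange meets the reel at TCP 0.1458, the in-slot height (riding on the rim would be 0.151). Pressing down.

```bash
python3 -m jog '[1,0,0,0,5, 1.5,0,0,0,5, 2,0,0,0,5, 2.5,0,0,0,5, 3,0,0,0,5]'; python3 -m jog '[1,0,0,0,5, 1.5,0,0,0,5, 2,0,0,0,5, 2.5,0,0,0,5, 2.5,0,0,0,5]'
```

```text
time_s: 20.15
eef_pos: [0.5176, -0.0936, 0.1415]
eef_rot: [0.702, 0.09, 0.701, -0.09]
wrist_force: [-0.8, -0.2, 6.3]
opening: 0.126
time_s: 20.65
eef_pos: [0.5177, -0.0937, 0.1393]
eef_rot: [0.702, 0.09, 0.701, -0.09]
wrist_force: [-2.0, 0.1, 7.7]
opening: 0.128
```

```bash
python3 -m jog '[0.5,0,0,0,5, 1,0,0,0,5, 1.5,0,0,0,5, 2,0,0,0,5, 2,0,0,0,5]'; python3 -m jog '[0.5,0,0,0,5, 1,0,0,0,5, 1.5,0,0,0,5, 1.5,0,0,0,5, 1.5,0,0,0,5]'
```

```text
time_s: 21.15
eef_pos: [0.5177, -0.0937, 0.1375]
eef_rot: [0.702, 0.09, 0.701, -0.09]
wrist_force: [-2.7, 0.2, 10.2]
opening: 0.131
time_s: 21.65
eef_pos: [0.5178, -0.0937, 0.1363]
eef_rot: [0.702, 0.09, 0.701, -0.09]
wrist_force: [-2.6, 0.9, 11.5]
opening: 0.131
```

```bash
python3 -m jog '[0.5,0,0,0,5, 1,0,0,0,5, 1.5,0,0,0,5, 1.5,0,0,0,5, 1.5,0,0,0,5]'; python3 -m jog '[0,0,0,2,5, 0,0,0,4,5, 0,0,0,6,5, 0,0,0,8,5, 0,0,0,8,5]'; python3 -c "
from h import *
st()"
```

```text
time_s: 22.15
eef_pos: [0.518, -0.0938, 0.1361]
eef_rot: [0.702, 0.09, 0.701, -0.09]
wrist_force: [-6.0, 1.8, 20.5]
opening: 0.131
time_s: 22.65
eef_pos: [0.519, -0.094, 0.1362]
eef_rot: [0.695, 0.139, 0.692, -0.139]
wrist_force: [-2.2, 1.1, 16.8]
opening: 0.128
t 22.65 p [ 0.519  -0.094   0.1362] jawaz 67.36 x [ 0.0036 -0.0012 -1.    ] F [-2.2  1.1 16.8] T [ 0.39  0.37 -0.02] op 0.128 q6 [-0.4   0.18  1.81  0.    1.14 -1.58]
```

Floor reached at TCP 0.136, as predicted. I'll back off slightly and twist.

```bash
python3 -m jog '[-1,0,0,0,5, -1.2,0,0,2,5, -1.2,0,0,4,5, -1.2,0,0,6,5, -1.2,0,0,8,5]'; python3 -c "
from h import *
st()";  python3 -m jog '[0,0,0,2,5, 0,0,0,4,5, 0,0,0,6,5, 0,0,0,8,5, 0,0,0,8,5]'; python3 -c "
from h import *
st()"
```

```text
time_s: 23.15
eef_pos: [0.5187, -0.0938, 0.1364]
eef_rot: [0.683, 0.187, 0.681, -0.187]
wrist_force: [0.2, 2.0, 10.6]
opening: 0.13
t 23.15 p [ 0.5187 -0.0938  0.1364] jawaz 59.34 x [ 2.7e-03 -8.0e-04 -1.0e+00] F [ 0.2  2.  10.6] T [0.22 0.08 0.15] op 0.13 q6 [-0.4   0.18  1.81  0.    1.15 -1.44]
time_s: 23.65
eef_pos: [0.5187, -0.0938, 0.1364]
eef_rot: [0.668, 0.234, 0.666, -0.234]
wrist_force: [-0.1, 1.5, 10.9]
opening: 0.127
t 23.65 p [ 0.5187 -0.0938  0.1364] jawaz 51.35 x [ 2.8e-03 -8.0e-04 -1.0e+00] F [-0.1  1.5 10.9] T [ 0.25  0.06 -0.03] op 0.127 q6 [-0.4   0.18  1.81  0.    1.15 -1.3 ]
```

```bash
python3 -m jog '[0,0,0,3,5, 0,0,0,6,5, 0,0,0,9,5, 0,0,0,12,5, 0,0,0,12,5]'; python3 -c "
from h import *
st()";  python3 -m jog '[0,0,0,2,5, 0,0,0,4,5, 0,0,0,6,5, 0,0,0,8,5, 0,0,0,8,5]'; python3 -c "
from h import *
st()"; python3 -m jog '[0,0,0,1,5, 0,0,0,2,5, 0,0,0,3,5, 0,0,0,4,5, 0,0,0,4,5]'; python3 -c "
from h import *
st()"
```

```text
time_s: 24.15
eef_pos: [0.5185, -0.0937, 0.1364]
eef_rot: [0.64, 0.303, 0.638, -0.302]
wrist_force: [-0.6, 1.7, 10.5]
opening: 0.127
t 24.15 p [ 0.5185 -0.0937  0.1364] jawaz 39.32 x [ 2.5e-03 -7.0e-04 -1.0e+00] F [-0.6  1.7 10.5] T [ 0.27  0.14 -0.08] op 0.127 q6 [-0.4   0.18  1.81  0.    1.15 -1.09]
time_s: 24.65
eef_pos: [0.5185, -0.0935, 0.1363]
eef_rot: [0.617, 0.347, 0.616, -0.346]
wrist_force: [-0.1, 2.4, 11.5]
opening: 0.127
t 24.65 p [ 0.5185 -0.0935  0.1363] jawaz 31.36 x [ 2.3e-03 -3.0e-04 -1.0e+00] F [-0.1  2.4 11.5] T [ 0.31  0.15 -0.07] op 0.127 q6 [-0.4   0.18  1.81  0.    1.15 -0.95]
time_s: 25.15
eef_pos: [0.5184, -0.0934, 0.1363]
eef_rot: [0.605, 0.368, 0.603, -0.367]
wrist_force: [-1.3, 2.7, 10.8]
opening: 0.129
t 25.15 p [ 0.5184 -0.0934  0.1363] jawaz 27.39 x [ 2.2e-03 -1.0e-04 -1.0e+00] F [-1.3  2.7 10.8] T [0.36 0.15 0.04] op 0.129 q6 [-0.4   0.18  1.81  0.    1.15 -0.88]
```

```bash
for i in 1; do python3 -m jog '[0,0,0,1,5, 0,0,0,2,5, 0,0,0,3,5, 0,0,0,3,5, 0,0,0,3,5]'; python3 -c "
from h import *
st()"; done; python3 -m jog '[0,0,0,1,5, 0,0,0,2,5, 0,0,0,2,5, 0,0,0,2,5, 0,0,0,2,5]'; python3 -c "
from h import *
st()"; python3 -m jog '[0,0,0,1,5, 0,0,0,2,5, 0,0,0,2,5, 0,0,0,2,5, 0,0,0,2,5]'; python3 -c "
from h import *
st()"
```

```text
time_s: 25.65
eef_pos: [0.5186, -0.0934, 0.1363]
eef_rot: [0.595, 0.383, 0.594, -0.383]
wrist_force: [-1.0, 3.4, 11.5]
opening: 0.129
t 25.65 p [ 0.5186 -0.0934  0.1363] jawaz 24.41 x [ 2.5e-03 -1.0e-04 -1.0e+00] F [-1.   3.4 11.5] T [0.41 0.05 0.02] op 0.129 q6 [-0.4   0.18  1.81  0.    1.15 -0.83]
time_s: 26.15
eef_pos: [0.5187, -0.0933, 0.1363]
eef_rot: [0.589, 0.394, 0.587, -0.393]
wrist_force: [-0.4, 4.1, 9.8]
opening: 0.128
t 26.15 p [ 0.5187 -0.0933  0.1363] jawaz 22.43 x [ 0.0028  0.     -1.    ] F [-0.4  4.1  9.8] T [ 0.51 -0.06  0.21] op 0.128 q6 [-0.4   0.18  1.81  0.    1.15 -0.8 ]
time_s: 26.65
eef_pos: [0.5187, -0.093, 0.1363]
eef_rot: [0.582, 0.404, 0.58, -0.403]
wrist_force: [1.7, 3.8, 11.0]
opening: 0.134
t 26.65 p [ 0.5187 -0.093   0.1363] jawaz 20.45 x [ 2.7e-03  4.0e-04 -1.0e+00] F [ 1.7  3.8 11. ] T [ 0.65 -0.06  0.29] op 0.134 q6 [-0.4   0.18  1.81  0.    1.15 -0.76]
```

Turned about 55° and the stop torque is building to 0.29 N m, below the brake's slip. Easing back about 4° toward the notch's middle, then rising.

```bash
python3 -m jog '[0,0,0,-1,5, 0,0,0,-2,5, 0,0,0,-3,5, 0,0,0,-4,5, 0,0,0,-4,5]'; python3 -c "
from h import *
st()"; python3 -m jog '[-1,0,0,0,5, -2,0,0,0,5, -3,0,0,0,5, -4,0,0,0,5, -4,0,0,0,5]'; python3 -c "
from h import *
st()";python3 -m jog '[-0.5,0,0,0,5, -1,0,0,0,5, -1.5,0,0,0,5, -2,0,0,0,5, -2,0,0,0,5]'; python3 -c "
from h import *
st()"
```

```text
time_s: 27.15
eef_pos: [0.5187, -0.0934, 0.1364]
eef_rot: [0.595, 0.383, 0.594, -0.382]
wrist_force: [0.3, 3.4, 10.0]
opening: 0.131
t 27.15 p [ 0.5187 -0.0934  0.1364] jawaz 24.43 x [ 0.0028 -0.     -1.    ] F [ 0.3  3.4 10. ] T [ 0.45 -0.01 -0.  ] op 0.131 q6 [-0.4   0.18  1.81  0.    1.15 -0.83]
time_s: 27.65
eef_pos: [0.5186, -0.0934, 0.14]
eef_rot: [0.595, 0.384, 0.594, -0.382]
wrist_force: [1.8, 3.3, 7.7]
opening: 0.127
t 27.65 p [ 0.5186 -0.0934  0.14  ] jawaz 24.41 x [ 0.0027  0.     -1.    ] F [1.8 3.3 7.7] T [ 0.44 -0.2   0.  ] op 0.127 q6 [-0.4   0.18  1.81  0.    1.15 -0.83]
time_s: 28.15
eef_pos: [0.5185, -0.0934, 0.1417]
eef_rot: [0.595, 0.384, 0.594, -0.383]
wrist_force: [3.5, 2.7, 5.5]
opening: 0.131
t 28.15 p [ 0.5185 -0.0934  0.1417] jawaz 24.4 x [ 2.5e-03  1.0e-04 -1.0e+00] F [3.5 2.7 5.5] T [ 0.34 -0.4   0.05] op 0.131 q6 [-0.4   0.17  1.81  0.    1.16 -0.83]
```

```bash
python3 -m jog '[-0.5,0,0,0,5, -1,0,0,0,5, -1.3,0,0,0,5, -1.3,0,0,0,5, -1.3,0,0,0,5]'; python3 -c "
from h import *
st()"; python3 -m jog '[-0.4,0,0,0,5, -0.8,0,0,0,5, -0.8,0,0,0,5, -0.8,0,0,0,5, -0.8,0,0,0,5]'; python3 -c "
from h import *
st()"
```

```text
time_s: 28.65
eef_pos: [0.5183, -0.0934, 0.1426]
eef_rot: [0.595, 0.383, 0.594, -0.383]
wrist_force: [4.8, 3.0, 3.6]
opening: 0.131
t 28.65 p [ 0.5183 -0.0934  0.1426] jawaz 24.4 x [ 2.e-03  2.e-04 -1.e+00] F [4.8 3.  3.6] T [ 0.47 -0.86  0.12] op 0.131 q6 [-0.4   0.17  1.81  0.    1.16 -0.83]
time_s: 29.15
eef_pos: [0.5182, -0.0933, 0.1428]
eef_rot: [0.595, 0.384, 0.594, -0.383]
wrist_force: [7.0, 2.2, 0.9]
opening: 0.134
t 29.15 p [ 0.5182 -0.0933  0.1428] jawaz 24.4 x [ 1.7e-03  4.0e-04 -1.0e+00] F [7.  2.2 0.9] T [ 0.33 -1.16  0.07] op 0.134 q6 [-0.4   0.17  1.81  0.    1.16 -0.83]
```

It stalls at TCP 0.1428 (locked prediction 0.1425), so the lugs are in the notches. Releasing.

```bash
python3 -m jog '[0.4,0,0,0,15, 0.4,0,0,0,30, 0.4,0,0,0,50, 0.4,0,0,0,60, 0.4,0,0,0,60]'; python3 -m jog '[-10,0,0,0,60, -30,0,0,0,60, -60,0,0,0,60, -90,0,0,0,60, -120,0,0,0,60]'; python3 -m jog '[0,0,-30,0,60, 0,0,-30,0,60, 0,0,-30,0,60, 0,0,-30,0,60, 0,0,-30,0,60]'
python3 - <<'E'
from h import *
st(); im,c=snap('wrist','w8'); snap('scene','s8'); snap('top','t8')
print(proj(c,[.5185,-.0931,.1705]),[proj(load('s8'),[.5185,-.0931,z]).round(1) for z in(.1345,.1705)],'unlocked(slots) z .174')
a=cv2.imread('pics/w8.png'); u,v=map(int,proj(load('s8'),[.5185,-.0931,.12])); b=cv2.imread('pics/s8.png')[v-50:v+50,u-50:u+50]; print(u-50,v-50)
cv2.imwrite('pics/c8.png',np.hstack([cv2.resize(a[:,80:560],(400,400)),cv2.resize(b,(400,400),interpolation=2)]))
E
```

```text
time_s: 29.65
eef_pos: [0.5169, -0.0936, 0.1423]
eef_rot: [0.594, 0.383, 0.595, -0.383]
wrist_force: [-0.5, 0.4, 0.1]
opening: 0.599
time_s: 30.15
eef_pos: [0.5173, -0.0936, 0.2646]
eef_rot: [0.595, 0.383, 0.594, -0.383]
wrist_force: [0.1, -0.5, 0.6]
opening: 0.601
time_s: 30.65
eef_pos: [0.505, -0.0667, 0.2623]
eef_rot: [0.594, 0.383, 0.595, -0.383]
wrist_force: [-0.0, 0.2, -0.4]
opening: 0.599
t 30.65 p [ 0.505  -0.0667  0.2623] jawaz 24.37 x [-8.e-04  1.e-04 -1.e+00] F [-0.   0.2 -0.4] T [0.02 0.02 0.04] op 0.599 q6 [-0.36  0.01  1.73 -0.    1.4  -0.79]
[322.07366979 290.3024474 ] [array([371. , 252.3]), array([371.5, 239.6])] unlocked(slots) z .174
320 207
```

View pics/c8.png

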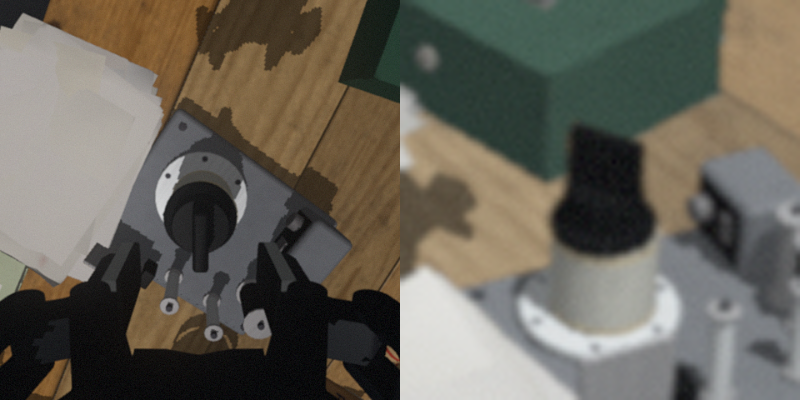

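The cap sits level on the reel, its bar still aligned with the jaws about 51° clockwise of where it went into the slots, and its height fits the locked rest rather than the raised state. The gripper is clear, so I'm handing in.

Run:
```python
from h import *
a=cv2.imread('pics/top0.png',0).astype(int);b=cv2.imread('pics/t8.png',0).astype(int)
for n,(u,v) in dict(till=(180,226),glass=(165,180),tape=(166,274),stamp=(187,306),bottle=(495,195)).items(): print(n,np.abs(a-b)[v-15:v+15,u-15:u+15].mean().round(1))
from bench import hand_in; print(hand_in())
```

```text
till 10.7
glass 9.8
tape 10.3
stamp 10.4
bottle 6.9
the job is handed in; nothing more can be done
None
```

The reel is on the plate round the spindle and the black cap is locked on top of it. The job was handed in at about 31 s with the gripper open and clear.

**Slots:** The cap dropped straight into the slots. The flange met the reel at a TCP height of 145.8 mm, where riding on the rim would have been 151 mm.

**Press:** I pressed to the groove floor, where the reading peaked briefly at 20.5 N. I then eased back to about 11 N for the twist.

**Twist:** I turned the cap about 55° clockwise to the stop. Torque reached 0.29 N m, below the brake's 0.35 N m slip. I then backed off 4° and let the cap rise.

**Lock checks:**
- The rise stalled at TCP 142.8 mm, against 142.5 mm predicted for the locked rest.
- The last pictures show the cap level on the reel. A rough height from the scene camera put the top of the bar at about 167 mm. Locked should be 170.5 mm and unlocked about 174 mm, so it fits locked, but only to a few millimetres.

**Bystanders:** I never touched them, but my final picture check was inconclusive. The brightness difference between the first and last top views was 7 to 11 grey levels at all five, with no untouched patch to compare against. It neither shows nor rules out a small movement.

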